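# Make up two kits on the pocketed kit boards

## Task

Make up the two kits from the stock lying in a row on the open bench just beyond the vice and the two plywood boards (not from what stands at the back wall). Long narrow board: the wooden block in its longer pocket and the larger carton in its shorter pocket. Shorter, broader board: the sanding block in its larger pocket with the roll of black tape lying flat on the middle of it, and the smaller carton in its smaller pocket; each thing lies flat on the floor of its pocket, in the middle and lengthwise along it.

Things in the scene. Friction and masses are not known exactly. Their poses are not given: they have to be found in the camera images.
- long_board: the long, narrow plywood kit board, 90 x 280 x 12 mm, lying fixed on the bench; origin at the centre of its underside, x across it, y along its length, z up. Two pockets with vertical walls are routed 6 mm deep into its top (pocket floors 6 mm above the bench), end to end: the longer, 65 wide (x) by 140 mm long (y), centred at y = -58 mm; the shorter, 76 wide (x) by 110 mm long (y), centred at y = +77 mm; both at x = 0
- short_board: the shorter, broader plywood kit board, 134 x 200 x 12 mm, lying fixed on the bench; origin at the centre of its underside, x across it (134 mm), y along its length (200 mm), z up. Two pockets with vertical walls are routed 6 mm deep into its top (pocket floors 6 mm above the bench), side by side, both longest along x: the larger, 120 long (x) by 85 mm wide (y), centred at y = -47.5 mm; the smaller, 95 long (x) by 70 mm wide (y), centred at y = +52.5 mm; both at x = 0
- wood_block_centre (a point): centre of the plain wooden block, 45 wide (x) x 120 long (y) x 35 mm high, 0.07 to 0.14 kg. Its y axis runs along its length, z up.
- screw_carton_centre (a point): centre of the larger carton (orange, screws), 56 wide (x) x 90 long (y) x 62 mm high, 0.5 to 0.8 kg, closed and rigid. Its y axis runs along its length, z up.
- nail_carton_centre (a point): centre of the smaller carton (yellow, nails), 50 wide (x) x 75 long (y) x 45 mm high, 0.3 to 0.5 kg, closed and rigid. Its y axis runs along its length, z up.
- sanding_block_centre (a point): centre of the flat sanding block (orange), 65 wide (x) x 100 long (y) x 27 mm high, 0.06 kg, rigid. Its y axis runs along its length, z up.
- tape_electrical_centre (a point): centre of the small roll of black tape lying flat, 57 mm across and 19 mm high, 0.05 kg, to be gripped across its outside; z up, along its axis
Not all that is in view belongs to the job. What is shaped like the part that bears tape_electrical_centre but green or red is not meant.

How it is judged:
At the end, for the whole second after the job is handed in: Block, cartons and sanding block flat on the floor of their own pockets (height 6 mm, level 0.12 rad), centres within 13 mm of the pocket's along each side, lengths within 0.25 rad of the pocket's; tape flat on the sanding block (height 5 mm, level 0.12 rad), centres within 15 mm (x of wood_block_centre in the frame of long_board between -0.013 and 0.013 m and y of wood_block_centre in the frame of long_board between -0.071 and -0.045 m and z of wood_block_centre in the frame of long_board between 0.0175 and 0.0295 m and angle between the y axis of each of wood_block_centre, screw_carton_centre and the y axis of long_board, either way round below 0.25 rad and angle between the z axis of each of wood_block_centre, screw_carton_centre and the z axis of long_board, either way round below 0.12 rad and x of screw_carton_centre in the frame of long_board between -0.013 and 0.013 m and y of screw_carton_centre in the frame of long_board between 0.064 and 0.09 m and z of screw_carton_centre in the frame of long_board between 0.031 and 0.043 m and x of sanding_block_centre in the frame of short_board between -0.013 and 0.013 m and y of sanding_block_centre in the frame of short_board between -0.0605 and -0.0345 m and z of sanding_block_centre in the frame of short_board between 0.0135 and 0.0255 m and angle between the y axis of each of sanding_block_centre, nail_carton_centre and the x axis of short_board, either way round below 0.25 rad and angle between the z axis of each of sanding_block_centre, nail_carton_centre and the z axis of short_board, either way round below 0.12 rad and x of nail_carton_centre in the frame of short_board between -0.013 and 0.013 m and y of nail_carton_centre in the frame of short_board between 0.0395 and 0.0655 m and z of nail_carton_centre in the frame of short_board between 0.0225 and 0.0345 m and horizontal distance between tape_electrical_centre and sanding_block_centre below 0.015 m and angle between the z axis of tape_electrical_centre and the z axis of sanding_block_centre, either way round below 0.12 rad and z of tape_electrical_centre in the frame of sanding_block_centre between 0.018 and 0.028 m); the robot touches nothing.
It also fails if it takes over 136 s, if anything falls off the work surface, if the arm or the gripper's body presses on something with over 40 N, if the wrist force passes 120 N, or if a joint passes its speed limit or range.

## Robot

A 7-joint arm with a two-finger parallel gripper is mounted at the origin on a cart in front of the work surface, level with it; the furniture and walls round the work are solid. World frame = base frame: x ahead of the robot, y to its left, z up, the work surface at z = 0. Lengths are in m, angles in rad, forces in N, time in s.
With the tool pointing down it reaches from about 0.425 to 0.875 m from the base axis. Payload 4.7 kg.
Tool frame: the origin (TCP) lies at the very end of the fingers, on their centre line; the grasp point (between the pads) lies 19 mm behind it; z points along the fingers, y is the line along which they close (so a half turn about z gives the same grasp; the last joint's range is limited). The gripper opens to 85 mm and grips with 20 to 120 N. Pads are 22 mm wide; open, the fingers measure 114 mm over their backs; the gripper's body (76 mm by 85 mm) begins 54 mm behind the grasp point. The pads swing forward as they close: fully open they stand 13 mm farther back than shut.
Start: joints at [-1.317, 0.321, -0.07, 1.45, 0.023, 1.371, -0.057], TCP at [0.154, 0.631, 0.231] pointing down, gripper open.
Joint ranges: [-2.86, 2.86], [-0.3, 2.09], [-1.38, 1.24], [0.06, 2.45], [-1.56, 4.7], [0.09, 2.05], [-2.69, 2.69]. Speed limits (rad/s): [2.57, 2.57, 3.14, 3.14, 3.14, 3.14, 3.14].

## Interface

Orientations are given as [roll, pitch, yaw] about the fixed x, y, z axes, in that order (R = Rz(yaw) Ry(pitch) Rx(roll)).
In Python, from cell import r, grab_frame, camera_params, workorder gives the robot as it stands.
- The arm moves only by the tool arm_command, never from a script. Its argument "series" is one flat list of numbers, 7 for each row, row after row: the shift along the tool's x, y, z in mm, then the turn, a rotation vector about the tool's x, y, z in degrees, then the finger opening in mm, from 0 to 85.4. A call has exactly 10 rows; each row shifts and turns the commanded pose from where the row before left it, along the tool's axes as they then stand; what a row does not reach is not made up. A row lasts 1/10 s, in which the tool goes at most 50 mm and 8.59 degrees, less where a joint would pass 70% of its speed; a pose out of reach is approached as far as the arm can. A call with a gripper value outside its range is refused whole. The fingers move at their own pace and stop on an object; "squeeze" is the grip in N (left out, the last holds). Time passes only in rows, so rows that do not move let the fingers close, or fill a call up. It gives the time, the measured TCP pose, the force, the opening and the grip force at its end, in the units of the state.
- r.observe(): the state, without advancing time (a new reading comes with each control period).
- grab_frame(name): name is "scene" or "top"; returns the picture (480x640x3 uint8, red, green, blue); there is no depth.
- camera_params(name): a dict with "fx", "fy", "cx", "cy" (pixels), "R" (3x3) and "t" (3): a world point X has camera coordinates R X + t. Camera axes: x right, y down, z forward; pixel columns grow to the right and rows downward; lengths in m; the calibration is good to about 2 mm. A picture is of the moment at which its call begins. camera_params takes no time and is no camera call.
- workorder.job_done(): hands the job in; it is judged then, once.
The state is a dict: "t": time; "joint_pos": joint angles; "joint_vel": joint speeds; "tau": joint torques, N m; "position": TCP position; "eef_rot": TCP orientation; "contact_force": force on the tool from outside, world axes, zero at the start; "wrist_torque": the same for the moment, N m; "width": finger opening in m; "finger_force": force on a finger pad.
Only numpy, scipy, OpenCV 4.12 (cv2) and the standard library are available. Lean on these libraries where they do the work, as an engineer would, in place of code of your own. Each camera call takes 0.05 s, during which the arm holds its last target. There are 200 camera calls.

## Working session

There is one attempt and no reset: what is moved stays moved. The work goes in short steps, Python scripts to look and compute and a tool call to move; the robot and the scene stay as the last step left them, time stands still between calls to the robot, and variables do not carry over. Pictures are saved under pics/ and viewed, at most 15 in all, crops included, and the job is handed in when it is done.

Besides the shell and the picture viewer there is one more tool, called after ">>>" by a JSON object that holds its "method" and its "body". arm_command: Moves the arm, as the interface text tells. Its arguments: {"type":"object","properties":{"series":{"type":"array","items":{"type":"number"}},"squeeze":{"type":"number"}},"required":["series"]}

```bash
mkdir -p pics; ls; python3 - <<'E'
from cell import r, grab_frame, camera_params
import cv2
for n in("scene","top"):
    cv2.imwrite(f"pics/{n}0.png",cv2.cvtColor(grab_frame(n),cv2.COLOR_RGB2BGR)); print(n,camera_params(n))
print(r.observe())
E
```

```text
pics
scene {'fx': 559.7515834065374, 'fy': 559.7515834065374, 'cx': 316.5985323711227, 'cy': 240.1212493231124, 'R': array([[-0.8032988 , -0.59537387,  0.01552389],
       [-0.40783501,  0.53089585, -0.74284601],
       [ 0.43402954, -0.6030585 , -0.66928231]]), 't': array([0.49116183, 0.16321767, 1.5209949 ])}
top {'fx': 533.2380560428148, 'fy': 533.2380560428148, 'cx': 323.69214977374054, 'cy': 236.3653450682192, 'R': array([[-0.00365133, -0.99997881,  0.00538933],
       [-0.99145407,  0.0029173 , -0.1304236 ],
       [ 0.13040512, -0.00581949, -0.99144371]]), 't': array([0.14051809, 0.5044424 , 1.65991731])}
{'t': 0.1, 'joint_pos': array([-1.31685723,  0.32173526, -0.07005542,  1.45158012,  0.02259946,
        1.37076188, -0.05689388]), 'joint_vel': array([ 0.00151399, -0.00177404,  0.00011707, -0.00117106, -0.00021495,
        0.00044783, -0.00061453]), 'tau': array([-4.53418916e-04, -4.94875252e+01, -3.84376422e-01, -3.15211344e+01,
        1.28823094e-02,  7.44636316e-03,  7.75782553e-06]), 'position': array([0.15435475, 0.63091324, 0.23032785]), 'eef_rot': array([-3.13989721e+00,  1.01513491e-04,  2.90176030e+00]), 'contact_force': array([0.69275872, 0.44108432, 0.07909011]), 'wrist_torque': array([0.00017531, 0.04078792, 0.07741598]), 'finger_force': 0.0, 'width': 0.08530513483392466}
```

View pics/scene0.png

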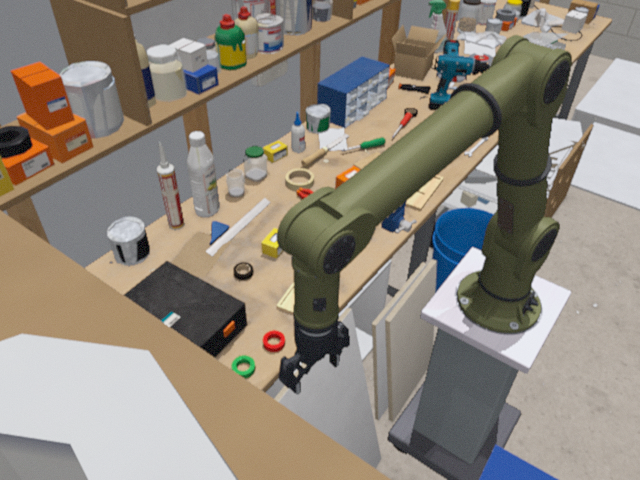

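View pics/top0.png

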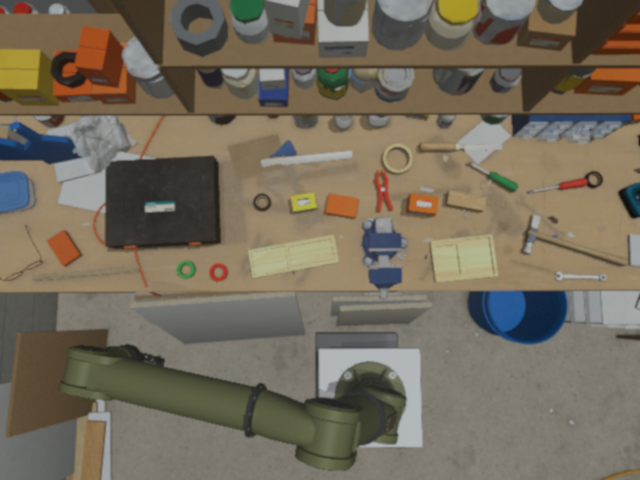

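The top view shows the stock row: black tape (262,202), yellow carton (303,203), orange item (342,205), pliers (383,190), orange item with label (423,204) and wooden block (466,201). The long board is at (293,257), the vice at (383,250) and the short board at (463,258).

Possible confusions:
- **Tape:** the black roll at (262,202) could be confused with the green ring (187,270), the red ring (219,272), the masking tape (397,158) and the black roll on the shelf (70,68).
- **Orange items:** those at (342,205) and (423,204) could be confused with each other, with the notebook (64,248) and with the shelf cartons.
- **Wooden block:** (466,201) could be confused with the hammer handle.

Next, a close crop to check.

```bash
cat > h.py <<'E'
import numpy as np, cv2
from cell import r, grab_frame, camera_params
def ray(n,uv):
    c=camera_params(n); R=np.array(c["R"]); t=np.array(c["t"])
    d=np.c_[(np.array(uv,float).reshape(-1,2)-[c["cx"],c["cy"]])/[c["fx"],c["fy"]],np.ones(np.size(uv)//2)]@R
    return -R.T@t,d
def onplane(n,uv,z):
    o,d=ray(n,uv); return o+d*((z-o[2])/d[:,2])[:,None]
def proj(n,X):
    c=camera_params(n); p=np.atleast_2d(X)@np.array(c["R"]).T+c["t"]
    return p[:,:2]/p[:,2:]*[c["fx"],c["fy"]]+[c["cx"],c["cy"]]
def bgr(n): return cv2.cvtColor(grab_frame(n),cv2.COLOR_RGB2BGR)
def blobs(im,lo,hi,box,mn=60):
    x0,y0,x1,y1=box; h=cv2.cvtColor(im[y0:y1,x0:x1],cv2.COLOR_BGR2HSV)
    m=cv2.inRange(h,np.array(lo),np.array(hi)); m=cv2.morphologyEx(m,cv2.MORPH_CLOSE,np.ones((5,5)))
    cs,_=cv2.findContours(m,cv2.RETR_EXTERNAL,cv2.CHAIN_APPROX_NONE)
    return [c.reshape(-1,2)+[x0,y0] for c in cs if cv2.contourArea(c)>mn]
def rect(n,c,z):
    "min-area rectangle on plane z: centre, short, long, yaw of long side (deg)"
    P=onplane(n,c,z)[:,:2].astype(np.float32); (cx,cy),_,_=q=cv2.minAreaRect(P*1000)
    b=cv2.boxPoints(q); e=[b[1]-b[0],b[2]-b[1]]; e.sort(key=np.linalg.norm)
    return [round(float(v),1) for v in(cx,cy,np.linalg.norm(e[0]),np.linalg.norm(e[1]),np.degrees(np.arctan2(e[1][1],e[1][0]))%180)]
E
python3 - <<'E'
from h import *
im=cv2.imread("pics/top0.png")
cv2.imwrite("pics/crop1.png",cv2.resize(im[175:295,240:505],None,fx=3,fy=3,interpolation=cv2.INTER_CUBIC))
box=(245,180,500,290)
for nm,lo,hi,z in[("orange",(3,130,90),(16,255,255),.027),("orange.062",(3,130,90),(16,255,255),.062),("yellow",(22,120,90),(33,255,255),.045),("boards",(18,40,150),(33,119,255),.012),("black",(0,0,0),(180,255,60),.019)]:
    for c in blobs(im,lo,hi,box): print(nm,c.mean(0).round(),rect("top",c,z))
for p in[(383,205),(466,201),(262,202),(383,250)]: print(p,im[p[1],p[0]],onplane("top",p,.03).round(3))
E
```

```text
orange [342. 206.] [605.5, 81.3, 67.1, 100.8, 80.2]
orange [423. 203.] [611.6, -179.1, 60.8, 97.7, 82.3]
orange [383. 196.] [639.1, -54.3, 49.3, 102.2, 3.1]
orange.062 [342. 206.] [598.8, 82.7, 65.7, 98.7, 80.2]
orange.062 [423. 203.] [604.8, -172.3, 59.5, 95.6, 82.3]
orange.062 [383. 196.] [631.8, -50.1, 48.2, 100.0, 3.1]
yellow [303. 202.] [615.1, 203.8, 53.1, 76.2, 99.0]
boards [250. 190.] [661.8, 374.3, 36.6, 38.9, 90.9]
boards [386. 228.] [515.8, -16.5, 354.2, 818.3, 89.8]
(383, 205) [100 129 151] [[ 0.606 -0.052  0.03 ]]
(466, 201) [104 141 161] [[ 0.618 -0.319  0.03 ]]
(262, 202) [ 97 121 136] [[0.617 0.336 0.03 ]]
(383, 250) [130 130 128] [[ 0.461 -0.049  0.03 ]]
```

View pics/crop1.png

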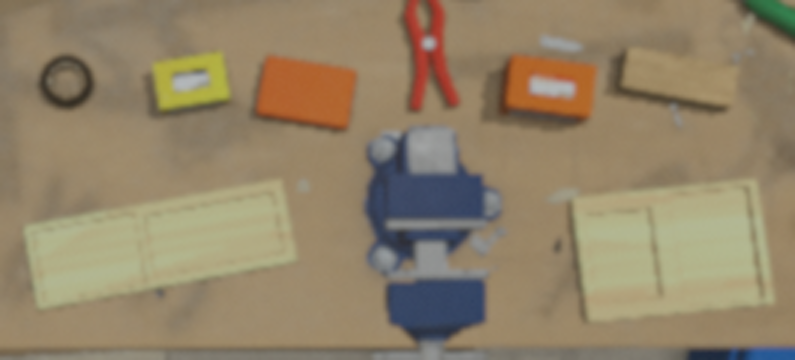

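The crop confirms the choices:
- black tape at crop (66,82)
- yellow carton (190,82)
- plain flat orange sanding block (305,92)
- labelled screw carton (550,87)
- wooden block (680,78)

On both boards the larger pocket is on the right, towards world -y. Next I measure the boards, block and tape.

```bash
python3 - <<'E'
from h import *
im=cv2.imread("pics/top0.png"); crop=im[175:295,240:505]
hsv=cv2.cvtColor(im,cv2.COLOR_BGR2HSV)
for p in[(293,250),(463,250),(450,200),(462,196),(470,200),(262,195),(254,202),(280,225),(500,230)]: print(p,hsv[p[1]-1:p[1]+2,p[0]-1:p[0]+2].reshape(-1,3).mean(0).round())
for c in blobs(im,(18,60,165),(32,140,255),(245,220,500,290),300): print("board",rect("top",c,.012))
for c in blobs(im,(0,0,0),(180,255,85),(250,190,275,215),30): (c0,rr)=cv2.minEnclosingCircle(c.astype(np.float32));print("tape",c0,rr,onplane("top",c0,.015).round(4))
k=lambda a:np.array(a)/3+[240,175]
for nm,a,z in[("long",[(25,227),(282,180),(297,260),(40,307)],.012),("short",[(572,198),(758,180),(773,300),(588,322)],.012),("wood",[(628,48),(740,70),(730,104),(620,84)],.035),("tape",[(40,82),(66,56),(92,82),(66,108)],.015)]:
    print(nm,rect("top",k(a)-.33,z))
E
```

```text
(293, 250) [ 31.  57. 179.]
(463, 250) [ 32.  54. 181.]
(450, 200) [ 19.  92. 158.]
(462, 196) [ 19.  90. 163.]
(470, 200) [ 19.  93. 160.]
(262, 195) [19. 67. 88.]
(254, 202) [18. 70. 79.]
(280, 225) [ 19.  78. 156.]
(500, 230) [ 18.  76. 130.]
board [437.4, -313.6, 133.6, 203.8, 95.8]
board [446.3, 236.2, 89.2, 279.2, 100.5]
tape (261.57318115234375, 202.256103515625) 8.605487823486328 [[0.619  0.3392 0.015 ]]
long [445.2, 236.1, 87.4, 278.9, 100.3]
short [436.3, -310.6, 133.2, 201.3, 95.6]
wood [619.6, -318.5, 40.3, 123.3, 78.5]
tape [619.9, 338.9, 39.7, 40.9, 44.8]
```

```bash
cat > plan.py <<'E'
# usage: plan.py x y z yaw open [rows_extra] / ... waypoints (mm, deg) separated by '/'
import sys, numpy as np
from cell import r
o=r.observe(); p=np.array(o["position"])*1000; yaw=np.degrees(o["eef_rot"][2])
print("at",p.round(1),"rpy",np.degrees(o["eef_rot"]).round(1),"t",round(o["t"],1),"w",round(o["width"]*1000,1))
rows=[]
for seg in " ".join(sys.argv[1:]).split("/"):
    v=[float(a) for a in seg.split()]; T=np.array(v[:3]); dyaw=(v[3]-yaw+90)%180-90
    vmax=v[5] if len(v)>5 else 42
    n=max(int(np.ceil(max(np.linalg.norm(T-p)/vmax,abs(dyaw)/7.5)))+1,2); w=np.ones(n); w[[0,-1]]=.5; s=np.cumsum(w)/w.sum()
    p0,y0=p.copy(),yaw
    for k in s:
        d=p0+k*(T-p0)-p; c,sn=np.cos(np.radians(yaw)),np.sin(np.radians(yaw))
        q=np.round([c*d[0]+sn*d[1], sn*d[0]-c*d[1], -d[2]]); g=np.round(-(y0+k*dyaw-yaw)*2)/2
        rows.append([*q,0,0,g,v[4]]); p=p+[c*q[0]+sn*q[1],sn*q[0]-c*q[1],-q[2]]; yaw-=g
print(len(rows),"rows; end",p.round(1),round(yaw,1))
while len(rows)%10: rows.append([0]*6+[rows[-1][6]])
for i in range(0,len(rows),10): print(",".join("%g"%(x+0) for q in rows[i:i+10] for x in q))
E
python3 plan.py 616 204 200 99 85 / 616 204 60 99 85
```

```text
at [154.4 630.9 230.3] rpy [-179.9    0.   166.3] t 0.1 w 85.3
21 rows; end [616.1 203.8  60.3] 98.8
-18,-10,1,0,0,2,85,-38,-19,2,0,0,4.5,85,-38,-16,2,0,0,4.5,85,-40,-13,2,0,0,4.5,85,-41,-10,2,0,0,4.5,85,-41,-7,2,0,0,4.5,85,-42,-3,2,0,0,4.5,85,-42,0,2,0,0,4.5,85,-42,3,2,0,0,4.5,85,-41,7,2,0,0,4.5,85
-41,10,2,0,0,4.5,85,-40,13,2,0,0,4.5,85,-39,16,2,0,0,4.5,85,-37,19,2,0,0,4.5,85,-36,22,2,0,0,4.5,85,-17,12,1,0,0,2.5,85,0,0,18,0,0,0,85,0,0,35,0,0,0,85,0,0,35,0,0,0,85,0,0,35,0,0,0,85
0,0,17,0,0,0,85,0,0,0,0,0,0,85,0,0,0,0,0,0,85,0,0,0,0,0,0,85,0,0,0,0,0,0,85,0,0,0,0,0,0,85,0,0,0,0,0,0,85,0,0,0,0,0,0,85,0,0,0,0,0,0,85,0,0,0,0,0,0,85
```

>>> {"method": "arm_command", "body": {"series": [-18, -10, 1, 0, 0, 2, 85, -38, -19, 2, 0, 0, 4.5, 85, -38, -16, 2, 0, 0, 4.5, 85, -40, -13, 2, 0, 0, 4.5, 85, -41, -10, 2, 0, 0, 4.5, 85, -41, -7, 2, 0, 0, 4.5, 85, -42, -3, 2, 0, 0, 4.5, 85, -42, 0, 2, 0, 0, 4.5, 85, -42, 3, 2, 0, 0, 4.5, 85, -41, 7, 2, 0, 0, 4.5, 85], "squeeze": 60}}

```text
t: 1.1
position: [0.4482, 0.3579, 0.2122]
eef_rot: [-3.141, 0.0, 2.154]
contact_force: [-0.4, 0.2, -0.0]
width: 0.0847
finger_force: 0.0
```

>>> {"method": "arm_command", "body": {"series": [-41, 10, 2, 0, 0, 4.5, 85, -40, 13, 2, 0, 0, 4.5, 85, -39, 16, 2, 0, 0, 4.5, 85, -37, 19, 2, 0, 0, 4.5, 85, -36, 22, 2, 0, 0, 4.5, 85, -17, 12, 1, 0, 0, 2.5, 85, 0, 0, 0, 0, 0, 0, 85, 0, 0, 0, 0, 0, 0, 85, 0, 0, 0, 0, 0, 0, 85, 0, 0, 0, 0, 0, 0, 85]}}

```text
t: 2.1
position: [0.6151, 0.2063, 0.2015]
eef_rot: [-3.141, -0.001, 1.727]
contact_force: [0.3, -0.0, 0.3]
width: 0.0847
finger_force: 0.0
```

```bash
python3 plan.py 616.6 204.4 12 99 85; python3 -c "
from h import *
cv2.imwrite('pics/s1.png',bgr('scene'));o=r.observe();print(o['joint_pos'].round(2),o['contact_force'].round(1))"
```

```text
at [615.1 206.3 201.5] rpy [-1.80e+02 -1.00e-01  9.89e+01] t 2.1 w 84.7
6 rows; end [616.4 204.4  12.5] 98.9
0,0,19,0,0,0,85,-1,0,38,0,0,0,85,0,1,38,0,0,0,85,0,0,38,0,0,0,85,-1,0,38,0,0,0,85,0,0,18,0,0,0,85,0,0,0,0,0,0,85,0,0,0,0,0,0,85,0,0,0,0,0,0,85,0,0,0,0,0,0,85
[-0.69  0.35  0.42  1.51 -0.14  1.32 -0.1 ] [0.2 0.1 0.8]
```

View pics/s1.png

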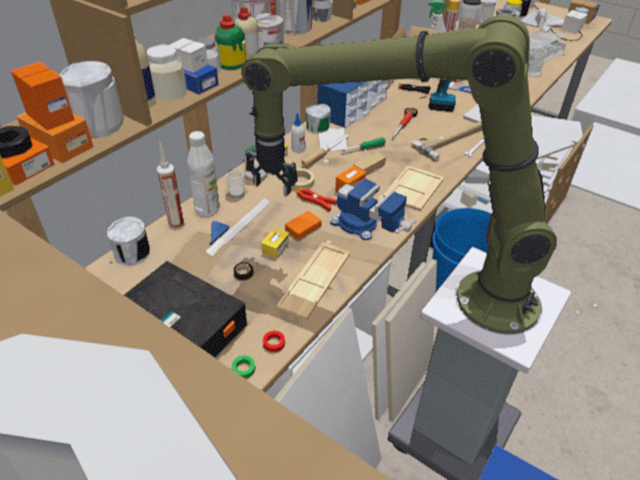

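The gripper is over the yellow carton at about (270,170), and the vice is low, about 10 cm. Now descend and grip.

>>> {"method": "arm_command", "body": {"series": [0, 0, 19, 0, 0, 0, 85, -1, 0, 38, 0, 0, 0, 85, 0, 1, 38, 0, 0, 0, 85, 0, 0, 38, 0, 0, 0, 85, -1, 0, 38, 0, 0, 0, 85, 0, 0, 18, 0, 0, 0, 85, 0, 0, 0, 0, 0, 0, 85, 0, 0, 0, 0, 0, 0, 40, 0, 0, 0, 0, 0, 0, 40, 0, 0, 0, 0, 0, 0, 40]}}

```text
t: 3.15
position: [0.618, 0.2033, 0.0147]
eef_rot: [3.14, -0.001, 1.724]
contact_force: [-0.2, 0.7, -3.4]
width: 0.049
finger_force: 64.4
```

>>> {"method": "arm_command", "body": {"series": [0, 0, 0, 0, 0, 0, 40, 0, 0, 0, 0, 0, 0, 40, 0, 0, 0, 0, 0, 0, 40, 0, 0, 0, 0, 0, 0, 40, 0, 0, -2, 0, 0, 0, 40, 0, 0, -10, 0, 0, 0, 40, 0, 0, -20, 0, 0, 0, 40, 0, 0, -20, 0, 0, 0, 40, 0, 0, -10, 0, 0, 0, 40, 0, 0, 0, 0, 0, 0, 40]}}

```text
t: 4.15
position: [0.6188, 0.2028, 0.0762]
eef_rot: [3.138, -0.001, 1.724]
contact_force: [0.2, 0.2, -4.2]
width: 0.0489
finger_force: 64.6
```

```bash
python3 plan.py 600 190 200 99 40 / 450 -100 210 60 40 / 432 -260 200 5.7 40 / 432 -260 60 5.7 40; python3 -c "
from h import *
im=np.vstack([cv2.resize(bgr('scene')[150:290,200:420],None,fx=3,fy=3)]);cv2.imwrite('pics/s2.png',im)"
```

```text
at [618.8 202.8  76.2] rpy [179.8  -0.   98.8] t 4.2 w 48.9
27 rows; end [ 432.3 -259.8   60.2] 5.8
-2,-3,-21,0,0,0,40,-3,-7,-41,0,0,0,40,-3,-7,-41,0,0,0,40,-2,-3,-21,0,0,0,40,-16,-12,-1,0,0,2.5,40,-34,-23,-1,0,0,5,40,-36,-19,-1,0,0,4.5,40,-37,-17,-1,0,0,5,40,-39,-13,-1,0,0,5,40,-40,-10,-2,0,0,4.5,40
-40,-7,-1,0,0,5,40,-41,-4,-1,0,0,5,40,-20,0,-1,0,0,2.5,40,-9,4,1,0,0,3.5,40,-18,9,1,0,0,6.5,40,-17,12,1,0,0,7,40,-15,13,1,0,0,6.5,40,-14,15,2,0,0,7,40,-11,16,1,0,0,6.5,40,-10,18,1,0,0,7,40
-8,18,2,0,0,6.5,40,-2,10,0,0,0,3.5,40,0,0,18,0,0,0,40,0,0,35,0,0,0,40,0,0,35,0,0,0,40,0,0,35,0,0,0,40,0,0,17,0,0,0,40,0,0,0,0,0,0,40,0,0,0,0,0,0,40,0,0,0,0,0,0,40
```

View pics/s2.png

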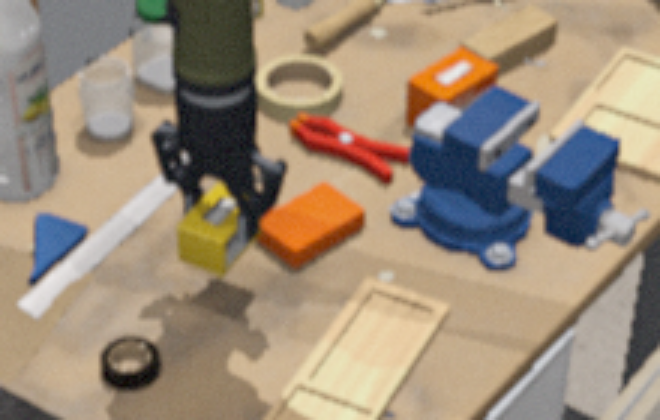

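The yellow carton is held, at crop (210,230). Now carry it across.

>>> {"method": "arm_command", "body": {"series": [-2, -3, -21, 0, 0, 0, 40, -3, -7, -41, 0, 0, 0, 40, -3, -7, -41, 0, 0, 0, 40, -2, -3, -21, 0, 0, 0, 40, -16, -12, -1, 0, 0, 2.5, 40, -34, -23, -1, 0, 0, 5, 40, -36, -19, -1, 0, 0, 4.5, 40, -37, -17, -1, 0, 0, 5, 40, -39, -13, -1, 0, 0, 5, 40, -40, -10, -2, 0, 0, 4.5, 40]}}

```text
t: 5.2
position: [0.4942, -0.0116, 0.2039]
eef_rot: [-3.139, 0.001, 1.258]
contact_force: [0.7, -0.5, -4.2]
width: 0.0491
finger_force: 64.5
```

>>> {"method": "arm_command", "body": {"series": [-40, -7, -1, 0, 0, 5, 40, -41, -4, -1, 0, 0, 5, 40, -20, 0, -1, 0, 0, 2.5, 40, -9, 4, 1, 0, 0, 3.5, 40, -18, 9, 1, 0, 0, 6.5, 40, -17, 12, 1, 0, 0, 7, 40, -15, 13, 1, 0, 0, 6.5, 40, -14, 15, 2, 0, 0, 7, 40, -11, 16, 1, 0, 0, 6.5, 40, -10, 18, 1, 0, 0, 7, 40]}}

```text
t: 6.2
position: [0.4339, -0.2305, 0.1993]
eef_rot: [-3.141, 0.001, 0.271]
contact_force: [0.2, 0.1, -4.5]
width: 0.0494
finger_force: 64.4
```

>>> {"method": "arm_command", "body": {"series": [-8, 18, 2, 0, 0, 6.5, 40, -2, 10, 0, 0, 0, 3.5, 40, 0, 0, 18, 0, 0, 0, 40, 0, 0, 35, 0, 0, 0, 40, 0, 0, 35, 0, 0, 0, 40, 0, 0, 35, 0, 0, 0, 40, 0, 0, 17, 0, 0, 0, 40, 0, 0, 0, 0, 0, 0, 40, 0, 0, 0, 0, 0, 0, 40, 0, 0, 0, 0, 0, 0, 40]}}

```text
t: 7.2
position: [0.4322, -0.2605, 0.0595]
eef_rot: [3.141, -0.002, 0.101]
contact_force: [0.1, -0.1, -4.7]
width: 0.0493
finger_force: 64.3
```

```bash
python3 plan.py 432 -260.3 22 5.7 40 20 / 432 -260.3 17 5.7 40; python3 -c "
from h import *
print(r.observe()['joint_pos'].round(2))
im=cv2.resize(bgr('top')[190:290,400:530],None,fx=5,fy=5);cv2.imwrite('pics/s3.png',im)"
```

```text
at [ 432.2 -260.5   59.5] rpy [ 1.8e+02 -1.0e-01  5.8e+00] t 7.2 w 49.3
5 rows; end [ 432.2 -260.5   17.5] 5.8
0,0,9,0,0,0,40,0,0,19,0,0,0,40,0,0,9,0,0,0,40,0,0,3,0,0,0,40,0,0,2,0,0,0,40,0,0,0,0,0,0,40,0,0,0,0,0,0,40,0,0,0,0,0,0,40,0,0,0,0,0,0,40,0,0,0,0,0,0,40
[-0.25  0.22  0.82  2.02 -0.2   0.97 -0.8 ]
```

View pics/s3.png

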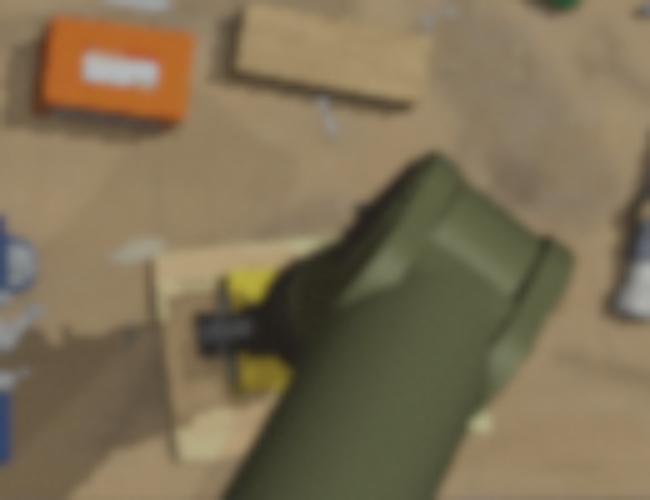

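The carton is over the smaller pocket, at crop (260,330). Lower and release.

>>> {"method": "arm_command", "body": {"series": [0, 0, 9, 0, 0, 0, 40, 0, 0, 15, 0, 0, 0, 40, 0, 0, 8, 0, 0, 0, 40, 0, 0, 4, 0, 0, 0, 40, 0, 0, 3, 0, 0, 0, 40, 0, 0, 0, 0, 0, 0, 40, 0, 0, 0, 0, 0, 0, 40, 0, 0, 0, 0, 0, 0, 40, 0, 0, 0, 0, 0, 0, 40, 0, 0, 0, 0, 0, 0, 40]}}

```text
t: 8.25
position: [0.43, -0.2596, 0.0206]
eef_rot: [-3.138, 0.002, 0.1]
contact_force: [-8.6, 5.5, 16.7]
width: 0.0491
finger_force: 67.1
```

>>> {"method": "arm_command", "body": {"series": [0, 0, 0, 0, 0, 0, 62, 0, 0, 0, 0, 0, 0, 62, 0, 0, 0, 0, 0, 0, 62, 0, 0, 0, 0, 0, 0, 62, 0, 0, -10, 0, 0, 0, 62, 0, 0, -25, 0, 0, 0, 62, 0, 0, -35, 0, 0, 0, 62, 0, 0, -35, 0, 0, 0, 62, 0, 0, -30, 0, 0, 0, 62, 0, 0, -15, 0, 0, 0, 62]}}

```text
t: 9.25
position: [0.4323, -0.2612, 0.1728]
eef_rot: [3.14, -0.005, 0.1]
contact_force: [0.4, -0.2, -0.5]
width: 0.0619
finger_force: 0.0
```

```bash
python3 - <<'E'
from h import *
im=cv2.imread("pics/s3.png")
print(rect("top",np.array([(245,5),(432,38),(418,98),(237,67)])/5+[400,190]-.4,.035))
t0=cv2.imread("pics/top0.png")
for c in blobs(t0,(0,86,140),(25,125,255),(440,180,495,220),200): print(rect("top",c,.035))
E
python3 plan.py 619 -318 200 78.5 85 / 619 -318 10 78.5 85
```

```text
[620.5, -318.6, 41.0, 121.3, 79.6]
[604.6, -305.3, 91.0, 146.3, 89.8]
at [ 432.3 -261.2  172.8] rpy [179.9  -0.3   5.7] t 9.2 w 61.9
17 rows; end [ 618.9 -318.2    9.8] 78.7
9,4,-1,0,0,-3.5,85,18,8,-3,0,0,-7.5,85,16,11,-3,0,0,-7,85,15,13,-3,0,0,-7.5,85,13,14,-2,0,0,-7,85,11,16,-3,0,0,-7.5,85,9,18,-3,0,0,-7.5,85,6,18,-2,0,0,-7,85,5,19,-3,0,0,-7.5,85,2,19,-3,0,0,-7,85
-1,10,-1,0,0,-4,85,0,0,19,0,0,0,85,0,0,38,0,0,0,85,0,0,38,0,0,0,85,0,0,38,0,0,0,85,0,0,38,0,0,0,85,0,0,19,0,0,0,85,0,0,0,0,0,0,85,0,0,0,0,0,0,85,0,0,0,0,0,0,85
```

>>> {"method": "arm_command", "body": {"series": [9, 4, -1, 0, 0, -3.5, 85, 18, 8, -3, 0, 0, -7.5, 85, 16, 11, -3, 0, 0, -7, 85, 15, 13, -3, 0, 0, -7.5, 85, 13, 14, -2, 0, 0, -7, 85, 11, 16, -3, 0, 0, -7.5, 85, 9, 18, -3, 0, 0, -7.5, 85, 6, 18, -2, 0, 0, -7, 85, 5, 19, -3, 0, 0, -7.5, 85, 2, 19, -3, 0, 0, -7, 85]}}

```text
t: 10.25
position: [0.6091, -0.3136, 0.196]
eef_rot: [3.141, 0.0, 1.31]
contact_force: [0.2, -0.4, -0.5]
width: 0.0849
finger_force: 0.0
```

>>> {"method": "arm_command", "body": {"series": [-1, 10, -1, 0, 0, -4, 85, 0, 0, 19, 0, 0, 0, 85, 0, 0, 38, 0, 0, 0, 85, 0, 0, 38, 0, 0, 0, 85, 0, 0, 38, 0, 0, 0, 85, 0, 0, 37, 0, 0, 0, 85, 0, 0, 18, 0, 0, 0, 85, 0, 0, 0, 0, 0, 0, 85, 0, 0, 0, 0, 0, 0, 35, 0, 0, 0, 0, 0, 0, 35], "squeeze": 40}}

```text
t: 11.25
position: [0.6195, -0.3181, 0.0111]
eef_rot: [3.137, 0.001, 1.375]
contact_force: [-0.2, -0.0, 0.9]
width: 0.059
finger_force: 0.0
```

>>> {"method": "arm_command", "body": {"series": [0, 0, 0, 0, 0, 0, 35, 0, 0, 0, 0, 0, 0, 35, 0, 0, 0, 0, 0, 0, 35, 0, 0, 0, 0, 0, 0, 35, 0, 0, 0, 0, 0, 0, 35, 0, 0, 0, 0, 0, 0, 35, 0, 0, -10, 0, 0, 0, 35, 0, 0, -25, 0, 0, 0, 35, 0, 0, -35, 0, 0, 0, 35, 0, 0, -20, 0, 0, 0, 35]}}

```text
t: 12.25
position: [0.6186, -0.3177, 0.1016]
eef_rot: [3.138, 0.001, 1.374]
contact_force: [0.3, -0.8, -0.2]
width: 0.0446
finger_force: 42.6
```

```bash
python3 -c "
from h import *
im=cv2.imread('pics/top0.png')
a=bgr('scene');b=bgr('top');cv2.imwrite('pics/s4.png',np.vstack([cv2.resize(a[120:240,310:460],(750,600))[:300],cv2.resize(b[190:290,400:650],(750,300))]))"
python3 plan.py 600 -290 200 78.5 35 / 456.5 179 200 100.4 35 / 456.5 179 60 100.4 35
```

```text
at [ 619.9 -318.4  102.9] rpy [1.796e+02 1.000e-01 7.880e+01] t 12.3 w 44.0
22 rows; end [456.6 178.8  59.9] 100.3
4,-4,-16,0,0,0,35,8,-9,-33,0,0,0,35,8,-8,-32,0,0,0,35,4,-4,-16,0,0,0.5,35,18,-10,0,0,0,-1,35,36,-19,0,0,0,-2,35,37,-18,0,0,0,-1.5,35,37,-16,0,0,0,-2,35,38,-16,0,0,0,-2,35,38,-14,0,0,0,-1.5,35
39,-13,0,0,0,-2,35,39,-12,0,0,0,-2,35,40,-10,0,0,0,-1.5,35,40,-10,0,0,0,-2,35,40,-8,0,0,0,-2,35,40,-6,0,0,0,-1.5,35,20,-3,0,0,0,-1,35,0,0,17,0,0,0,35,0,0,35,0,0,0,35,0,0,35,0,0,0,35
0,0,35,0,0,0,35,0,0,18,0,0,0,35,0,0,0,0,0,0,35,0,0,0,0,0,0,35,0,0,0,0,0,0,35,0,0,0,0,0,0,35,0,0,0,0,0,0,35,0,0,0,0,0,0,35,0,0,0,0,0,0,35,0,0,0,0,0,0,35
```

View pics/s4.png

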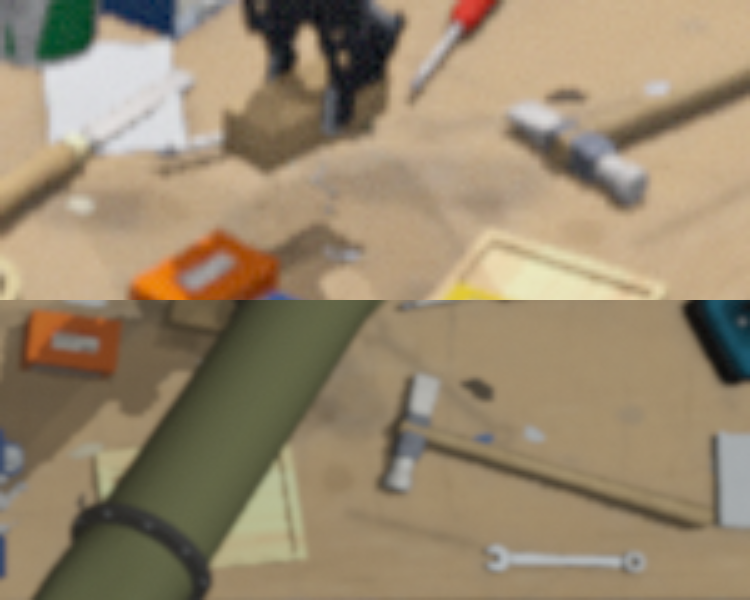

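The block is held at (280,110), gripped 11 mm above its bottom. Carry it to the long board.

>>> {"method": "arm_command", "body": {"series": [4, -4, -16, 0, 0, 0, 35, 8, -9, -33, 0, 0, 0, 35, 8, -8, -32, 0, 0, 0, 35, 4, -4, -16, 0, 0, 0.5, 35, 18, -10, 0, 0, 0, -1, 35, 36, -19, 0, 0, 0, -2, 35, 37, -18, 0, 0, 0, -1.5, 35, 37, -16, 0, 0, 0, -2, 35, 38, -16, 0, 0, 0, -2, 35, 38, -14, 0, 0, 0, -1.5, 35]}}

```text
t: 13.35
position: [0.5306, -0.0721, 0.1944]
eef_rot: [-3.14, -0.0, 1.542]
contact_force: [0.1, 0.8, -0.3]
width: 0.0444
finger_force: 42.6
```

>>> {"method": "arm_command", "body": {"series": [39, -13, 0, 0, 0, -2, 35, 39, -12, 0, 0, 0, -2, 35, 40, -10, 0, 0, 0, -1.5, 35, 40, -10, 0, 0, 0, -2, 35, 40, -8, 0, 0, 0, -2, 35, 40, -6, 0, 0, 0, -1.5, 35, 20, -3, 0, 0, 0, -1, 35, 0, 0, 17, 0, 0, 0, 35, 0, 0, 35, 0, 0, 0, 35, 0, 0, 35, 0, 0, 0, 35]}}

```text
t: 14.35
position: [0.4548, 0.1798, 0.1074]
eef_rot: [3.141, 0.0, 1.75]
contact_force: [-0.2, 0.6, -0.6]
width: 0.0443
finger_force: 42.6
```

>>> {"method": "arm_command", "body": {"series": [0, 0, 35, 0, 0, 0, 35, 0, 0, 18, 0, 0, 0, 35, 0, 0, 0, 0, 0, 0, 35, 0, 0, 0, 0, 0, 0, 35, 0, 0, 0, 0, 0, 0, 35, 0, 0, 0, 0, 0, 0, 35, 0, 0, 0, 0, 0, 0, 35, 0, 0, 0, 0, 0, 0, 35, 0, 0, 0, 0, 0, 0, 35, 0, 0, 0, 0, 0, 0, 35]}}

```text
t: 15.35
position: [0.4546, 0.1803, 0.0555]
eef_rot: [3.141, -0.0, 1.75]
contact_force: [0.2, -0.2, -1.2]
width: 0.0445
finger_force: 42.5
```

```bash
python3 plan.py 456.5 179 17 100.4 35 / 456.5 179 15 100.4 35;  python3 -c "
from h import *
print(r.observe()['joint_pos'].round(2))
a=bgr('scene')[190:330,240:420];b=bgr('top')[180:290,230:420];cv2.imwrite('pics/s5.png',np.hstack([cv2.resize(a,(385,300)),cv2.resize(b,(400,300))]))"
```

```text
at [454.6 180.3  55.5] rpy [180.   -0.  100.3] t 15.3 w 44.5
4 rows; end [456.9 178.7  15.5] 100.3
-1,1,19,0,0,0,35,-1,1,19,0,0,0,35,0,0,1,0,0,0,35,0,0,1,0,0,0,35,0,0,0,0,0,0,35,0,0,0,0,0,0,35,0,0,0,0,0,0,35,0,0,0,0,0,0,35,0,0,0,0,0,0,35,0,0,0,0,0,0,35
[-0.69  0.15  0.28  2.05 -0.05  0.95 -0.21]
```

View pics/s5.png

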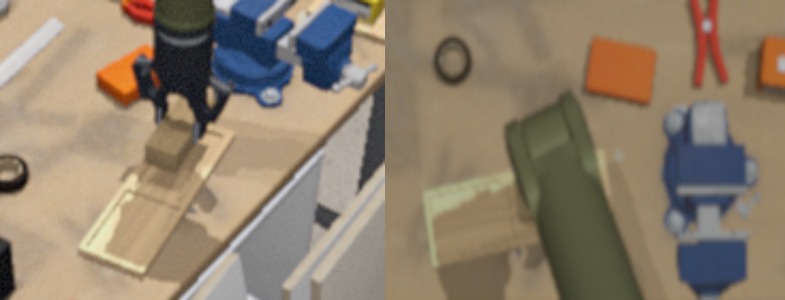

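The block sits over the longer pocket, left panel (170,145). Lower, release and rise, and then plan the sanding block.

>>> {"method": "arm_command", "body": {"series": [-1, 1, 15, 0, 0, 0, 35, -1, 1, 15, 0, 0, 0, 35, 0, 0, 5, 0, 0, 0, 35, 0, 0, 3, 0, 0, 0, 35, 0, 0, 1, 0, 0, 0, 35, 0, 0, 0, 0, 0, 0, 35, 0, 0, 0, 0, 0, 0, 35, 0, 0, 0, 0, 0, 0, 35, 0, 0, 0, 0, 0, 0, 35, 0, 0, 0, 0, 0, 0, 35]}}

```text
t: 16.45
position: [0.4574, 0.179, 0.0169]
eef_rot: [3.14, -0.0, 1.75]
contact_force: [-0.1, -0.4, 4.6]
width: 0.0443
finger_force: 43.2
```

>>> {"method": "arm_command", "body": {"series": [0, 0, 0, 0, 0, 0, 58, 0, 0, 0, 0, 0, 0, 58, 0, 0, 0, 0, 0, 0, 58, 0, 0, 0, 0, 0, 0, 58, 0, 0, -10, 0, 0, 0, 58, 0, 0, -25, 0, 0, 0, 58, 0, 0, -35, 0, 0, 0, 58, 0, 0, -35, 0, 0, 0, 58, 0, 0, -30, 0, 0, 0, 58, 0, 0, -15, 0, 0, 0, 58]}}

```text
t: 17.45
position: [0.4583, 0.1791, 0.1703]
eef_rot: [3.136, -0.002, 1.75]
contact_force: [0.4, 0.8, 0.4]
width: 0.058
finger_force: 0.0
```

```bash
python3 plan.py 606.5 81 150 80.2 85 / 606.5 81 7 80.2 85
```

```text
at [458.3 179.1 170.3] rpy [ 1.797e+02 -1.000e-01  1.002e+02] t 17.4 w 58.0
11 rows; end [606.6  80.8   7.3] 80.2
-12,13,2,0,0,2,85,-24,26,4,0,0,4,85,-22,28,4,0,0,4,85,-19,30,4,0,0,4,85,-18,31,4,0,0,4,85,-8,16,2,0,0,2,85,0,0,18,0,0,0,85,0,0,36,0,0,0,85,0,0,36,0,0,0,85,0,0,35,0,0,0,85
0,0,18,0,0,0,85,0,0,0,0,0,0,85,0,0,0,0,0,0,85,0,0,0,0,0,0,85,0,0,0,0,0,0,85,0,0,0,0,0,0,85,0,0,0,0,0,0,85,0,0,0,0,0,0,85,0,0,0,0,0,0,85,0,0,0,0,0,0,85
```

>>> {"method": "arm_command", "body": {"series": [-12, 13, 2, 0, 0, 2, 85, -24, 26, 4, 0, 0, 4, 85, -22, 28, 4, 0, 0, 4, 85, -19, 30, 4, 0, 0, 4, 85, -18, 31, 4, 0, 0, 4, 85, -8, 16, 2, 0, 0, 2, 85, 0, 0, 18, 0, 0, 0, 85, 0, 0, 36, 0, 0, 0, 85, 0, 0, 36, 0, 0, 0, 85, 0, 0, 35, 0, 0, 0, 85]}}

```text
t: 18.45
position: [0.6051, 0.079, 0.0192]
eef_rot: [-3.141, 0.001, 1.399]
contact_force: [-0.2, 0.4, 0.8]
width: 0.0849
finger_force: 0.0
```

>>> {"method": "arm_command", "body": {"series": [0, 0, 18, 0, 0, 0, 85, 0, 0, 0, 0, 0, 0, 85, 0, 0, 0, 0, 0, 0, 55, 0, 0, 0, 0, 0, 0, 55, 0, 0, 0, 0, 0, 0, 55, 0, 0, 0, 0, 0, 0, 55, 0, 0, 0, 0, 0, 0, 55, 0, 0, 0, 0, 0, 0, 55, 0, 0, 0, 0, 0, 0, 55, 0, 0, 0, 0, 0, 0, 55]}}

```text
t: 19.45
position: [0.6061, 0.0805, 0.0046]
eef_rot: [3.14, -0.001, 1.401]
contact_force: [-0.3, -0.1, 6.5]
width: 0.064
finger_force: 47.4
```

>>> {"method": "arm_command", "body": {"series": [0, 0, -10, 0, 0, 0, 55, 0, 0, -25, 0, 0, 0, 55, 0, 0, -35, 0, 0, 0, 55, 0, 0, -35, 0, 0, 0, 55, 0, 0, -35, 0, 0, 0, 55, 0, 0, -35, 0, 0, 0, 55, 0, 0, -15, 0, 0, 0, 55, 0, 0, 0, 0, 0, 0, 55, 0, 0, 0, 0, 0, 0, 55, 0, 0, 0, 0, 0, 0, 55]}}

```text
t: 20.45
position: [0.6037, 0.0803, 0.1908]
eef_rot: [-3.138, 0.002, 1.401]
contact_force: [-0.2, 0.4, -0.5]
width: 0.0643
finger_force: 46.7
```

```bash
python3 plan.py 500 -150 200 60 55 / 441.7 -359.8 190 5.7 55 / 441.7 -359.8 60 5.7 55;  python3 -c "
from h import *
a=bgr('scene')[110:250,240:420];b=bgr('top')[180:290,230:420];cv2.imwrite('pics/s6.png',np.hstack([cv2.resize(a,(385,300)),cv2.resize(b,(400,300))]))"
```

```text
at [603.7  80.3 190.8] rpy [-1.798e+02  1.000e-01  8.030e+01] t 20.4 w 64.3
22 rows; end [ 441.9 -360.1   59.8] 5.8
-17,-5,-1,0,0,1.5,55,-36,-8,-1,0,0,3,55,-35,-6,-1,0,0,2.5,55,-36,-5,-2,0,0,3,55,-36,-3,-1,0,0,3,55,-36,0,-1,0,0,3,55,-36,0,-2,0,0,3,55,-18,2,0,0,0,1.5,55,-13,3,1,0,0,3.5,55,-26,9,1,0,0,6.5,55
-25,11,1,0,0,7,55,-23,15,1,0,0,6.5,55,-21,16,2,0,0,7,55,-19,20,1,0,0,6.5,55,-17,21,1,0,0,7,55,-14,23,1,0,0,6.5,55,-6,13,1,0,0,3.5,55,0,0,16,0,0,0,55,0,0,33,0,0,0,55,0,0,32,0,0,0,55
0,0,33,0,0,0,55,0,0,16,0,0,0,55,0,0,0,0,0,0,55,0,0,0,0,0,0,55,0,0,0,0,0,0,55,0,0,0,0,0,0,55,0,0,0,0,0,0,55,0,0,0,0,0,0,55,0,0,0,0,0,0,55,0,0,0,0,0,0,55
```

View pics/s6.png

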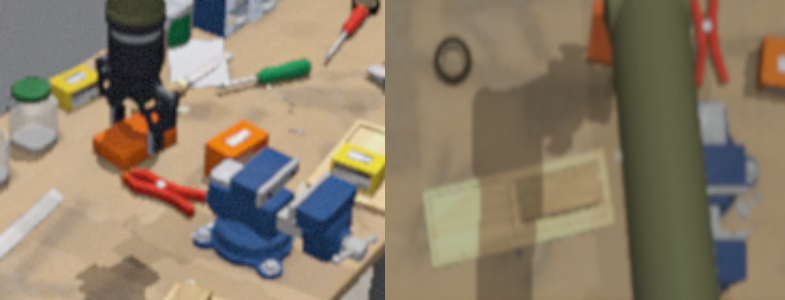

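The sanding block is held at left panel (135,140). The wooden block sits in the longer pocket at right panel (560,195), and the nail carton is in its pocket at left panel (358,165). Carry on.

>>> {"method": "arm_command", "body": {"series": [-17, -5, -1, 0, 0, 1.5, 55, -36, -8, -1, 0, 0, 3, 55, -35, -6, -1, 0, 0, 2.5, 55, -36, -5, -2, 0, 0, 3, 55, -36, -3, -1, 0, 0, 3, 55, -36, 0, -1, 0, 0, 3, 55, -36, 0, -2, 0, 0, 3, 55, -18, 2, 0, 0, 0, 1.5, 55, -13, 3, 1, 0, 0, 3.5, 55, -26, 9, 1, 0, 0, 6.5, 55]}}

```text
t: 21.55
position: [0.4908, -0.1881, 0.2001]
eef_rot: [-3.141, -0.002, 0.868]
contact_force: [-0.5, 1.1, -0.8]
width: 0.0639
finger_force: 46.6
```

>>> {"method": "arm_command", "body": {"series": [-25, 11, 1, 0, 0, 7, 55, -23, 15, 1, 0, 0, 6.5, 55, -21, 16, 2, 0, 0, 7, 55, -19, 20, 1, 0, 0, 6.5, 55, -17, 21, 1, 0, 0, 7, 55, -14, 23, 1, 0, 0, 6.5, 55, -6, 13, 1, 0, 0, 3.5, 55, 0, 0, 16, 0, 0, 0, 55, 0, 0, 33, 0, 0, 0, 55, 0, 0, 32, 0, 0, 0, 55]}}

```text
t: 22.55
position: [0.4442, -0.3579, 0.1093]
eef_rot: [-3.14, -0.001, 0.105]
contact_force: [0.4, 0.5, -1.1]
width: 0.0641
finger_force: 46.7
```

>>> {"method": "arm_command", "body": {"series": [0, 0, 33, 0, 0, 0, 55, 0, 0, 16, 0, 0, 0, 55, 0, 0, 0, 0, 0, 0, 55, 0, 0, 0, 0, 0, 0, 55, 0, 0, 0, 0, 0, 0, 55, 0, 0, 0, 0, 0, 0, 55, 0, 0, 0, 0, 0, 0, 55, 0, 0, 0, 0, 0, 0, 55, 0, 0, 0, 0, 0, 0, 55, 0, 0, 0, 0, 0, 0, 55]}}

```text
t: 23.55
position: [0.4433, -0.36, 0.0624]
eef_rot: [-3.142, -0.0, 0.101]
contact_force: [0.6, 0.8, 0.7]
width: 0.0644
finger_force: 46.6
```

```bash
python3 plan.py 441.7 -359.8 20 5.7 55 20;  python3 -c "
from h import *
print(r.observe()['joint_pos'].round(2))
a=bgr('scene')[110:250,340:520];b=bgr('top')[190:300,380:570];cv2.imwrite('pics/s7.png',np.hstack([cv2.resize(a,(385,300)),cv2.resize(b,(400,300))]))"
```

```text
at [ 443.3 -360.    62.4] rpy [-180.    -0.     5.8] t 23.6 w 64.4
4 rows; end [ 441.3 -360.2   20.4] 5.8
0,0,7,0,0,0,55,-1,0,14,0,0,0,55,0,0,14,0,0,0,55,-1,0,7,0,0,0,55,0,0,0,0,0,0,55,0,0,0,0,0,0,55,0,0,0,0,0,0,55,0,0,0,0,0,0,55,0,0,0,0,0,0,55,0,0,0,0,0,0,55
[-0.03  0.38  0.8   1.86 -0.32  1.03 -0.58]
```

View pics/s7.png

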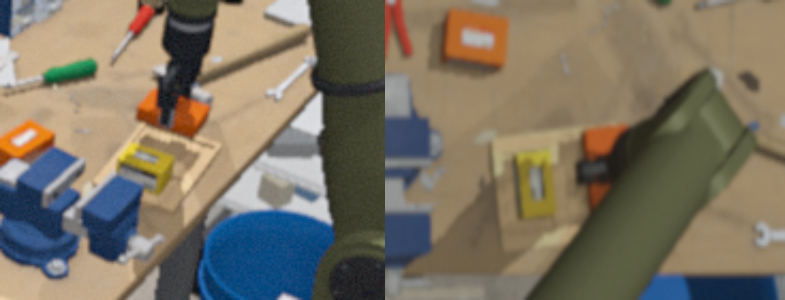

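The nail carton sits well in its pocket, right panel (535,185), and the sanding block hovers over the larger one. Lower it.

>>> {"method": "arm_command", "body": {"series": [0, 0, 7, 0, 0, 0, 55, -1, 0, 14, 0, 0, 0, 55, 0, 0, 14, 0, 0, 0, 55, -1, 0, 7, 0, 0, 0, 55, 0, 0, 3, 0, 0, 0, 55, 0, 0, 3, 0, 0, 0, 55, 0, 0, 1, 0, 0, 0, 55, 0, 0, 0, 0, 0, 0, 55, 0, 0, 0, 0, 0, 0, 55, 0, 0, 0, 0, 0, 0, 55]}}

```text
t: 24.65
position: [0.4415, -0.3603, 0.0137]
eef_rot: [3.141, -0.001, 0.101]
contact_force: [-0.2, 0.3, -0.3]
width: 0.0637
finger_force: 46.6
```

>>> {"method": "arm_command", "body": {"series": [0, 0, 1, 0, 0, 0, 55, 0, 0, 1, 0, 0, 0, 55, 0, 0, 0, 0, 0, 0, 55, 0, 0, 0, 0, 0, 0, 55, 0, 0, 0, 0, 0, 0, 55, 0, 0, 0, 0, 0, 0, 55, 0, 0, 0, 0, 0, 0, 55, 0, 0, 0, 0, 0, 0, 55, 0, 0, 0, 0, 0, 0, 55, 0, 0, 0, 0, 0, 0, 55]}}

```text
t: 25.65
position: [0.4413, -0.3602, 0.0113]
eef_rot: [-3.142, -0.0, 0.101]
contact_force: [-1.2, 0.8, -0.4]
width: 0.0639
finger_force: 46.6
```

>>> {"method": "arm_command", "body": {"series": [0, 0, 0, 0, 0, 0, 76, 0, 0, 0, 0, 0, 0, 76, 0, 0, 0, 0, 0, 0, 76, 0, 0, 0, 0, 0, 0, 76, 0, 0, -10, 0, 0, 0, 76, 0, 0, -25, 0, 0, 0, 76, 0, 0, -35, 0, 0, 0, 76, 0, 0, -35, 0, 0, 0, 76, 0, 0, -30, 0, 0, 0, 76, 0, 0, -15, 0, 0, 0, 76]}}

```text
t: 26.65
position: [0.4422, -0.3614, 0.1648]
eef_rot: [3.139, -0.004, 0.1]
contact_force: [0.3, 0.3, 0.2]
width: 0.0762
finger_force: 0.0
```

```bash
python3 plan.py 606.5 -175 180 82.3 85 / 606.5 -175 20 82.3 85
```

```text
at [ 442.2 -361.4  164.8] rpy [179.9  -0.2   5.7] t 26.6 w 76.2
17 rows; end [ 606.4 -174.6   19.8] 82.2
8,-8,-1,0,0,-3.5,85,18,-14,-1,0,0,-7,85,19,-12,-1,0,0,-7,85,20,-10,-2,0,0,-7,85,22,-7,-1,0,0,-7,85,22,-4,-2,0,0,-7,85,22,-2,-1,0,0,-6.5,85,23,1,-1,0,0,-7,85,22,3,-2,0,0,-7,85,22,7,-1,0,0,-7,85
21,9,-2,0,0,-7,85,10,5,0,0,0,-3.5,85,0,0,20,0,0,0,85,0,0,40,0,0,0,85,0,0,40,0,0,0,85,0,0,40,0,0,0,85,0,0,20,0,0,0,85,0,0,0,0,0,0,85,0,0,0,0,0,0,85,0,0,0,0,0,0,85
```

>>> {"method": "arm_command", "body": {"series": [8, -8, -1, 0, 0, -3.5, 85, 18, -14, -1, 0, 0, -7, 85, 19, -12, -1, 0, 0, -7, 85, 20, -10, -2, 0, 0, -7, 85, 22, -7, -1, 0, 0, -7, 85, 22, -4, -2, 0, 0, -7, 85, 22, -2, -1, 0, 0, -6.5, 85, 23, 1, -1, 0, 0, -7, 85, 22, 3, -2, 0, 0, -7, 85, 22, 7, -1, 0, 0, -7, 85]}}

```text
t: 27.65
position: [0.5835, -0.1985, 0.174]
eef_rot: [-3.141, -0.0, 1.257]
contact_force: [0.2, 0.4, -0.7]
width: 0.0849
finger_force: 0.0
```

>>> {"method": "arm_command", "body": {"series": [21, 9, -2, 0, 0, -7, 85, 10, 5, 0, 0, 0, -3.5, 85, 0, 0, 20, 0, 0, 0, 85, 0, 0, 40, 0, 0, 0, 85, 0, 0, 40, 0, 0, 0, 85, 0, 0, 40, 0, 0, 0, 85, 0, 0, 20, 0, 0, 0, 85, 0, 0, 0, 0, 0, 0, 85, 0, 0, 0, 0, 0, 0, 45, 0, 0, 0, 0, 0, 0, 45], "squeeze": 80}}

```text
t: 28.65
position: [0.606, -0.1737, 0.0181]
eef_rot: [3.14, -0.0, 1.436]
contact_force: [-3.8, 0.3, 5.7]
width: 0.0586
finger_force: 3.8
```

>>> {"method": "arm_command", "body": {"series": [0, 0, 0, 0, 0, 0, 45, 0, 0, 0, 0, 0, 0, 45, 0, 0, 0, 0, 0, 0, 45, 0, 0, 0, 0, 0, 0, 45, 0, 0, 0, 0, 0, 0, 45, 0, 0, 0, 0, 0, 0, 45, 0, 0, 0, 0, 0, 0, 45, 0, 0, 0, 0, 0, 0, 45, 0, 0, 0, 0, 0, 0, 45, 0, 0, 0, 0, 0, 0, 45]}}

```text
t: 29.65
position: [0.606, -0.1738, 0.0184]
eef_rot: [3.14, -0.0, 1.436]
contact_force: [-3.5, 0.2, 7.2]
width: 0.0543
finger_force: 86.9
```

```bash
python3 plan.py 604 -170 200 82.3 45 30 / 432 312 210 100.4 45 / 432 312 70 100.4 45;  python3 -c "
from h import *
a=bgr('scene')[110:250,340:520];b=bgr('top')[190:300,380:570];cv2.imwrite('pics/s8.png',np.hstack([cv2.resize(a,(385,300)),cv2.resize(b,(400,300))]))"
```

```text
at [ 606.  -173.8   18.4] rpy [179.9  -0.   82.2] t 29.6 w 54.3
27 rows; end [432.3 311.6  70.4] 100.2
0,0,-13,0,0,0,45,1,-1,-26,0,0,0,45,0,0,-26,0,0,0,45,1,0,-26,0,0,0,45,0,-1,-26,0,0,0,45,1,0,-26,0,0,0,45,0,0,-26,0,0,0,45,0,0,-13,0,0,0,45,17,-9,0,0,0,-0.5,45,36,-18,-1,0,0,-1.5,45
35,-17,-1,0,0,-1.5,45,36,-16,-1,0,0,-1.5,45,37,-15,0,0,0,-1.5,45,37,-14,-1,0,0,-1,45,37,-13,-1,0,0,-1.5,45,37,-13,-1,0,0,-1.5,45,38,-11,0,0,0,-1.5,45,38,-11,-1,0,0,-1.5,45,38,-9,-1,0,0,-1,45,38,-9,0,0,0,-1.5,45
39,-8,-1,0,0,-1.5,45,19,-3,-1,0,0,-0.5,45,0,0,18,0,0,0,45,0,0,35,0,0,0,45,0,0,35,0,0,0,45,0,0,35,0,0,0,45,0,0,17,0,0,0,45,0,0,0,0,0,0,45,0,0,0,0,0,0,45,0,0,0,0,0,0,45
```

View pics/s8.png

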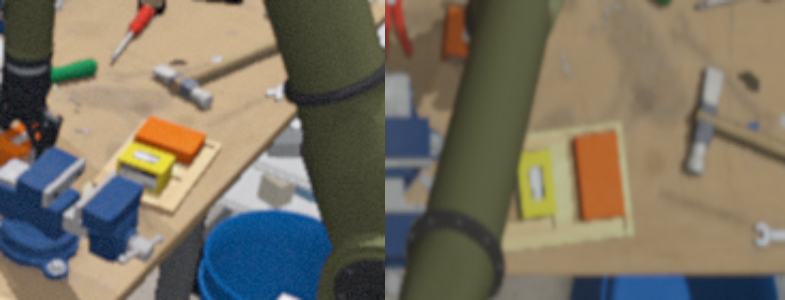

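The sanding block lies in its pocket, right panel (600,175). Carry the screw carton.

>>> {"method": "arm_command", "body": {"series": [0, 0, -13, 0, 0, 0, 45, 1, -1, -26, 0, 0, 0, 45, 0, 0, -26, 0, 0, 0, 45, 1, 0, -26, 0, 0, 0, 45, 0, -1, -26, 0, 0, 0, 45, 1, 0, -26, 0, 0, 0, 45, 0, 0, -26, 0, 0, 0, 45, 0, 0, -13, 0, 0, 0, 45, 17, -9, 0, 0, 0, -0.5, 45, 36, -18, -1, 0, 0, -1.5, 45]}}

```text
t: 30.75
position: [0.5831, -0.1174, 0.1989]
eef_rot: [3.141, 0.003, 1.465]
contact_force: [0.2, 0.5, -5.8]
width: 0.0544
finger_force: 86.5
```

>>> {"method": "arm_command", "body": {"series": [35, -17, -1, 0, 0, -1.5, 45, 36, -16, -1, 0, 0, -1.5, 45, 37, -15, 0, 0, 0, -1.5, 45, 37, -14, -1, 0, 0, -1, 45, 37, -13, -1, 0, 0, -1.5, 45, 37, -13, -1, 0, 0, -1.5, 45, 38, -11, 0, 0, 0, -1.5, 45, 38, -11, -1, 0, 0, -1.5, 45, 38, -9, -1, 0, 0, -1, 45, 38, -9, 0, 0, 0, -1.5, 45]}}

```text
t: 31.75
position: [0.4493, 0.2578, 0.2053]
eef_rot: [-3.14, 0.0, 1.717]
contact_force: [1.0, 0.7, -6.0]
width: 0.054
finger_force: 86.5
```

>>> {"method": "arm_command", "body": {"series": [39, -8, -1, 0, 0, -1.5, 45, 19, -3, -1, 0, 0, -0.5, 45, 0, 0, 18, 0, 0, 0, 45, 0, 0, 35, 0, 0, 0, 45, 0, 0, 35, 0, 0, 0, 45, 0, 0, 35, 0, 0, 0, 45, 0, 0, 17, 0, 0, 0, 45, 0, 0, 0, 0, 0, 0, 45, 0, 0, 0, 0, 0, 0, 45, 0, 0, 0, 0, 0, 0, 45]}}

```text
t: 32.75
position: [0.4326, 0.3128, 0.0699]
eef_rot: [3.139, -0.001, 1.75]
contact_force: [-0.0, -0.4, -5.3]
width: 0.0542
finger_force: 86.4
```

```bash
python3 plan.py 432 312 28 100.4 45 20 / 432 312 23 100.4 45;  python3 - <<'E'
from h import *
a=bgr('scene')[190:330,220:400];b=bgr('top');cv2.imwrite('pics/s9.png',np.hstack([cv2.resize(a,(385,300)),cv2.resize(b[185:295,225:415],(400,300))]))
box=(410,220,520,290)
for c in blobs(b,(3,130,90),(16,255,255),box): print("sanding",rect("top",c,.033))
for c in blobs(b,(22,120,90),(33,255,255),box): print("nail",rect("top",c,.051))
for c in blobs(b,(18,80,80),(24,130,175),(280,240,345,275),100): print("wood?",rect("top",c,.041))
print(r.observe()['joint_pos'].round(2))
E
```

```text
at [432.6 312.8  69.9] rpy [ 1.799e+02 -1.000e-01  1.003e+02] t 32.8 w 54.2
6 rows; end [431.8 311.7  22.9] 100.3
0,0,7,0,0,0,45,0,0,14,0,0,0,45,-1,-1,14,0,0,0,45,0,0,7,0,0,0,45,0,0,2,0,0,0,45,0,0,3,0,0,0,45,0,0,0,0,0,0,45,0,0,0,0,0,0,45,0,0,0,0,0,0,45,0,0,0,0,0,0,45
sanding [447.1, -358.3, 67.7, 98.6, 5.6]
nail [435.5, -258.1, 53.1, 75.0, 5.5]
wood? [443.2, 87.9, 25.3, 97.9, 179.5]
wood? [438.8, 187.2, 107.2, 179.5, 89.8]
[-0.79  0.21  0.13  1.93 -0.03  1.   -0.47]
```

View pics/s9.png

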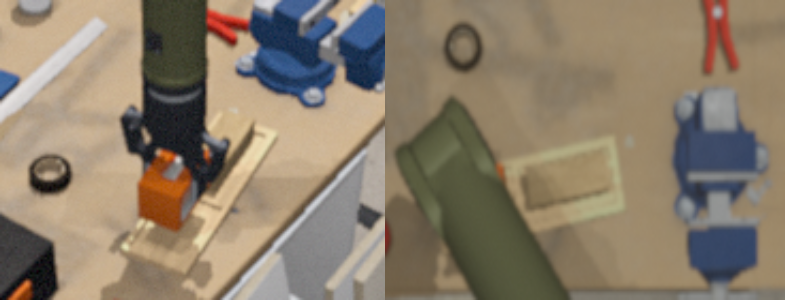

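The carton hovers over the shorter pocket, left panel (170,190). The sanding block and nail carton are within 6 mm of their pocket centres. Lower, release and rise.

>>> {"method": "arm_command", "body": {"series": [0, 0, 7, 0, 0, 0, 45, 0, 0, 14, 0, 0, 0, 45, -1, -1, 14, 0, 0, 0, 45, 0, 0, 6, 0, 0, 0, 45, 0, 0, 2, 0, 0, 0, 45, 0, 0, 2, 0, 0, 0, 45, 0, 0, 1, 0, 0, 0, 45, 0, 0, 0, 0, 0, 0, 45, 0, 0, 0, 0, 0, 0, 45, 0, 0, 0, 0, 0, 0, 45]}}

```text
t: 33.85
position: [0.4298, 0.3099, 0.0244]
eef_rot: [-3.138, 0.001, 1.75]
contact_force: [-9.0, -8.1, 16.1]
width: 0.054
finger_force: 89.1
```

>>> {"method": "arm_command", "body": {"series": [0, 0, 0, 0, 0, 0, 70, 0, 0, 0, 0, 0, 0, 70, 0, 0, 0, 0, 0, 0, 70, 0, 0, 0, 0, 0, 0, 70, 0, 0, -10, 0, 0, 0, 70, 0, 0, -25, 0, 0, 0, 70, 0, 0, -35, 0, 0, 0, 70, 0, 0, -35, 0, 0, 0, 70, 0, 0, -30, 0, 0, 0, 70, 0, 0, -15, 0, 0, 0, 70]}}

```text
t: 34.85
position: [0.4322, 0.3119, 0.1764]
eef_rot: [3.137, -0.003, 1.75]
contact_force: [0.2, -0.3, 0.7]
width: 0.0699
finger_force: 0.0
```

```bash
python3 plan.py 619 339 130 118 85 / 619 339 3 118 85
```

```text
at [432.2 311.9 176.4] rpy [179.7  -0.2 100.3] t 34.9 w 69.9
11 rows; end [619.6 338.9   3.4] 117.8
-1,19,5,0,0,-2,85,-2,38,9,0,0,-3.5,85,-5,37,9,0,0,-3.5,85,-7,37,9,0,0,-3.5,85,-10,37,10,0,0,-3.5,85,-6,18,4,0,0,-1.5,85,0,0,16,0,0,0,85,0,0,32,0,0,0,85,0,0,32,0,0,0,85,0,0,31,0,0,0,85
0,0,16,0,0,0,85,0,0,0,0,0,0,85,0,0,0,0,0,0,85,0,0,0,0,0,0,85,0,0,0,0,0,0,85,0,0,0,0,0,0,85,0,0,0,0,0,0,85,0,0,0,0,0,0,85,0,0,0,0,0,0,85,0,0,0,0,0,0,85
```

>>> {"method": "arm_command", "body": {"series": [-1, 19, 5, 0, 0, -2, 85, -2, 38, 9, 0, 0, -3.5, 85, -5, 37, 9, 0, 0, -3.5, 85, -7, 37, 9, 0, 0, -3.5, 85, -10, 37, 10, 0, 0, -3.5, 85, -6, 18, 4, 0, 0, -1.5, 85, 0, 0, 16, 0, 0, 0, 85, 0, 0, 32, 0, 0, 0, 85, 0, 0, 32, 0, 0, 0, 85, 0, 0, 31, 0, 0, 0, 85], "squeeze": 30}}

```text
t: 35.85
position: [0.6166, 0.3383, 0.0141]
eef_rot: [-3.141, -0.001, 2.055]
contact_force: [-0.1, 0.4, -0.1]
width: 0.0851
finger_force: 0.0
```

>>> {"method": "arm_command", "body": {"series": [0, 0, 14, 0, 0, 0, 85, 0, 0, 0, 0, 0, 0, 85, 0, 0, 0, 0, 0, 0, 48, 0, 0, 0, 0, 0, 0, 48, 0, 0, 0, 0, 0, 0, 48, 0, 0, 0, 0, 0, 0, 48, 0, 0, 0, 0, 0, 0, 48, 0, 0, 0, 0, 0, 0, 48, 0, 0, 0, 0, 0, 0, 48, 0, 0, 0, 0, 0, 0, 48]}}

```text
t: 36.85
position: [0.6197, 0.3389, 0.0041]
eef_rot: [3.137, -0.0, 2.055]
contact_force: [-0.4, -0.3, 6.4]
width: 0.0546
finger_force: 32.3
```

```bash
python3 plan.py 610 320 180 118 48 30 / 520 -60 200 90 48 / 445 -359.5 180 51.5 48 / 445 -359.5 75 51.5 48;  python3 - <<'E'
from h import *
a=bgr('scene');b=bgr('top');cv2.imwrite('pics/s10.png',np.hstack([cv2.resize(a[190:330,180:360],(385,300)),cv2.resize(b[185:295,225:415],(400,300))]))
for c in blobs(b,(3,130,90),(16,255,255),(250,240,310,285)): print("screw",rect("top",c,.068))
E
```

```text
at [619.7 338.9   4.1] rpy [179.8  -0.  117.8] t 36.9 w 54.6
31 rows; end [ 444.7 -359.5   75.1] 51.3
-1,-1,-15,0,0,0,48,-2,-3,-29,0,0,0,48,-2,-3,-29,0,0,0,48,-2,-3,-30,0,0,0,48,-2,-3,-29,0,0,0,48,-2,-3,-29,0,0,0,48,-1,-1,-15,0,0,0,48,-15,-13,-1,0,0,1.5,48,-30,-25,-2,0,0,2.5,48,-31,-23,-2,0,0,3,48
-32,-22,-2,0,0,2.5,48,-34,-21,-2,0,0,3,48,-34,-18,-2,0,0,3,48,-35,-17,-2,0,0,2.5,48,-36,-16,-2,0,0,3,48,-37,-13,-2,0,0,2.5,48,-37,-12,-2,0,0,3,48,-19,-5,-1,0,0,1.5,48,-19,-5,1,0,0,2.5,48,-38,-7,3,0,0,4.5,48
-38,-5,2,0,0,5,48,-39,-1,3,0,0,4.5,48,-38,2,2,0,0,5,48,-38,5,3,0,0,5,48,-38,9,2,0,0,4.5,48,-37,11,3,0,0,5,48,-18,7,1,0,0,2.5,48,0,0,18,0,0,0,48,0,0,35,0,0,0,48,0,0,35,0,0,0,48
0,0,17,0,0,0,48,0,0,0,0,0,0,48,0,0,0,0,0,0,48,0,0,0,0,0,0,48,0,0,0,0,0,0,48,0,0,0,0,0,0,48,0,0,0,0,0,0,48,0,0,0,0,0,0,48,0,0,0,0,0,0,48,0,0,0,0,0,0,48
screw [428.1, 326.1, 52.4, 57.3, 12.4]
```

View pics/s10.png

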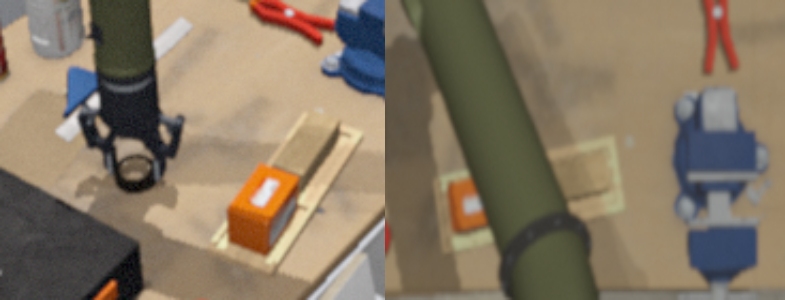

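The tape is gripped, left panel (135,170), and the screw carton and wooden block stand in their pockets. Carry the tape across.

>>> {"method": "arm_command", "body": {"series": [-1, -1, -15, 0, 0, 0, 48, -2, -3, -29, 0, 0, 0, 48, -2, -3, -29, 0, 0, 0, 48, -2, -3, -30, 0, 0, 0, 48, -2, -3, -29, 0, 0, 0, 48, -2, -3, -29, 0, 0, 0, 48, -1, -1, -15, 0, 0, 0, 48, -15, -13, -1, 0, 0, 1.5, 48, -30, -25, -2, 0, 0, 2.5, 48, -31, -23, -2, 0, 0, 3, 48]}}

```text
t: 37.95
position: [0.5857, 0.2239, 0.1822]
eef_rot: [-3.141, -0.0, 1.933]
contact_force: [-0.1, -1.2, -0.6]
width: 0.0544
finger_force: 32.0
```

>>> {"method": "arm_command", "body": {"series": [-32, -22, -2, 0, 0, 2.5, 48, -34, -21, -2, 0, 0, 3, 48, -34, -18, -2, 0, 0, 3, 48, -35, -17, -2, 0, 0, 2.5, 48, -36, -16, -2, 0, 0, 3, 48, -37, -13, -2, 0, 0, 2.5, 48, -37, -12, -2, 0, 0, 3, 48, -19, -5, -1, 0, 0, 1.5, 48, -19, -5, 1, 0, 0, 2.5, 48, -38, -7, 3, 0, 0, 4.5, 48]}}

```text
t: 38.95
position: [0.5054, -0.1146, 0.1933]
eef_rot: [3.141, -0.002, 1.447]
contact_force: [0.5, 0.6, -0.5]
width: 0.055
finger_force: 32.0
```

>>> {"method": "arm_command", "body": {"series": [-38, -5, 2, 0, 0, 5, 48, -39, -1, 3, 0, 0, 4.5, 48, -38, 2, 2, 0, 0, 5, 48, -38, 5, 3, 0, 0, 5, 48, -38, 9, 2, 0, 0, 4.5, 48, -37, 11, 3, 0, 0, 5, 48, -18, 7, 1, 0, 0, 2.5, 48, 0, 0, 18, 0, 0, 0, 48, 0, 0, 35, 0, 0, 0, 48, 0, 0, 35, 0, 0, 0, 48]}}

```text
t: 39.95
position: [0.4449, -0.3594, 0.0885]
eef_rot: [3.14, -0.002, 0.896]
contact_force: [0.3, -0.5, -0.3]
width: 0.0548
finger_force: 32.0
```

```bash
python3 plan.py 445 -359.5 37 51.5 48 25;  python3 - <<'E'
from h import *
a=bgr('scene');b=bgr('top');cv2.imwrite('pics/s11.png',np.hstack([cv2.resize(a[110:250,340:520],(385,300)),cv2.resize(b[185:295,225:415],(400,300))]))
for c in blobs(b,(3,130,90),(16,255,255),(250,240,310,285)): print("screw",rect("top",c,.068))
print(r.observe()['joint_pos'].round(2))
E
```

```text
at [ 444.9 -359.4   88.5] rpy [ 1.799e+02 -1.000e-01  5.140e+01] t 40.0 w 54.8
4 rows; end [ 444.9 -359.4   37.5] 51.4
0,0,9,0,0,0,48,0,0,17,0,0,0,48,0,0,17,0,0,0,48,0,0,8,0,0,0,48,0,0,0,0,0,0,48,0,0,0,0,0,0,48,0,0,0,0,0,0,48,0,0,0,0,0,0,48,0,0,0,0,0,0,48,0,0,0,0,0,0,48
screw [431.8, 306.4, 57.2, 92.1, 100.2]
[ 0.05  0.32  0.68  1.84 -0.23  1.07  0.15]
```

View pics/s11.png

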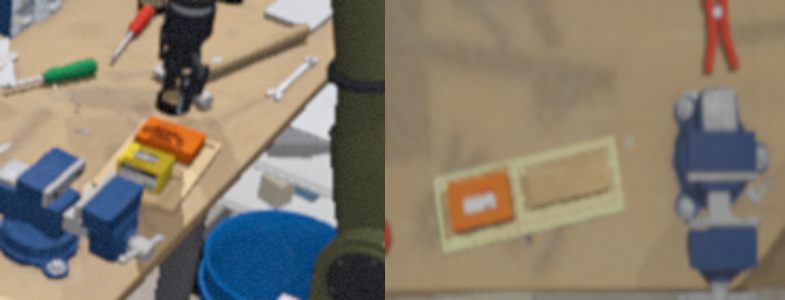

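Both long-board items are placed, with the screw carton about 5 mm off centre, within tolerance. The tape hovers over the sanding block. Lower it.

>>> {"method": "arm_command", "body": {"series": [0, 0, 9, 0, 0, 0, 48, 0, 0, 17, 0, 0, 0, 48, 0, 0, 14, 0, 0, 0, 48, 0, 0, 6, 0, 0, 0, 48, 0, 0, 2, 0, 0, 0, 48, 0, 0, 2, 0, 0, 0, 48, 0, 0, 0, 0, 0, 0, 48, 0, 0, 0, 0, 0, 0, 48, 0, 0, 0, 0, 0, 0, 48, 0, 0, 0, 0, 0, 0, 48]}}

```text
t: 41.05
position: [0.4434, -0.3606, 0.0396]
eef_rot: [3.141, -0.0, 0.895]
contact_force: [-0.5, -0.4, -1.4]
width: 0.0548
finger_force: 32.2
```

>>> {"method": "arm_command", "body": {"series": [0, 0, 1, 0, 0, 0, 48, 0, 0, 1, 0, 0, 0, 48, 0, 0, 0, 0, 0, 0, 48, 0, 0, 0, 0, 0, 0, 48, 0, 0, 0, 0, 0, 0, 48, 0, 0, 0, 0, 0, 0, 48, 0, 0, 0, 0, 0, 0, 48, 0, 0, 0, 0, 0, 0, 48, 0, 0, 0, 0, 0, 0, 48, 0, 0, 0, 0, 0, 0, 48]}}

```text
t: 42.05
position: [0.4434, -0.3606, 0.0378]
eef_rot: [3.141, -0.0, 0.895]
contact_force: [-2.4, 1.8, 5.3]
width: 0.0546
finger_force: 32.8
```

>>> {"method": "arm_command", "body": {"series": [0, 0, 0, 0, 0, 0, 70, 0, 0, 0, 0, 0, 0, 70, 0, 0, 0, 0, 0, 0, 70, 0, 0, 0, 0, 0, 0, 70, 0, 0, -10, 0, 0, 0, 70, 0, 0, -25, 0, 0, 0, 70, 0, 0, -35, 0, 0, 0, 70, 0, 0, -35, 0, 0, 0, 70, 0, 0, -30, 0, 0, 0, 70, 0, 0, -15, 0, 0, 0, 70]}}

```text
t: 43.05
position: [0.4442, -0.3617, 0.1909]
eef_rot: [3.137, -0.001, 0.894]
contact_force: [0.7, 0.6, 0.2]
width: 0.0698
finger_force: 0.0
```

```bash
python3 plan.py 540 -60 200 90 70 40
```

```text
at [ 444.2 -361.7  190.9] rpy [ 1.797e+02 -1.000e-01  5.120e+01] t 43.0 w 69.8
9 rows; end [539.5 -59.8 199.9] 90.2
18,-7,-1,0,0,-2.5,70,38,-13,-1,0,0,-5,70,38,-9,-1,0,0,-4.5,70,39,-6,-1,0,0,-5,70,40,-3,-1,0,0,-5,70,39,0,-1,0,0,-4.5,70,40,4,-1,0,0,-5,70,39,7,-2,0,0,-5,70,19,5,0,0,0,-2.5,70,0,0,0,0,0,0,70
```

>>> {"method": "arm_command", "body": {"series": [18, -7, -1, 0, 0, -2.5, 70, 38, -13, -1, 0, 0, -5, 70, 38, -9, -1, 0, 0, -4.5, 70, 39, -6, -1, 0, 0, -5, 70, 40, -3, -1, 0, 0, -5, 70, 39, 0, -1, 0, 0, -4.5, 70, 40, 4, -1, 0, 0, -5, 70, 39, 7, -2, 0, 0, -5, 70, 19, 5, 0, 0, 0, -2.5, 70, 0, 0, 0, 0, 0, 0, 70]}}

```text
t: 44.05
position: [0.5381, -0.0538, 0.1946]
eef_rot: [-3.139, -0.001, 1.584]
contact_force: [-0.2, -0.9, 0.2]
width: 0.0701
finger_force: 0.0
```

```bash
python3 - <<'E'
from h import *
a=bgr('scene');b=bgr('top');cv2.imwrite('pics/s12.png',np.hstack([cv2.resize(a[110:250,340:520],(385,300)),cv2.resize(b[185:295,400:590],(400,300))]))
box=(410,220,520,290)
for c in blobs(b,(3,130,90),(16,255,255),box): print("sanding",rect("top",c,.033))
for c in blobs(b,(22,120,90),(33,255,255),box): print("nail",rect("top",c,.051))
for c in blobs(b,(0,0,0),(180,255,75),(465,230,505,275),30): c0,rr=cv2.minEnclosingCircle(c.astype(np.float32));print("tape",c0,rr,onplane("top",c0,.05).round(4))
E
```

```text
sanding [447.1, -358.5, 67.3, 98.6, 5.6]
nail [435.5, -258.0, 53.1, 75.0, 5.5]
```

View pics/s12.png

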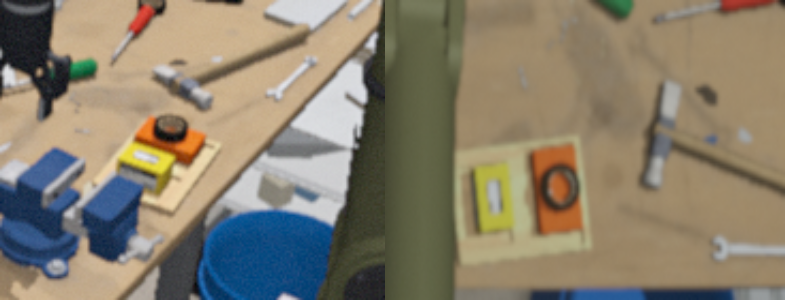

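The tape lies centred on the sanding block, right panel (559,185), and all the parts are in their pockets. Hand in.

```bash
python3 -c "
from cell import workorder; print(workorder.job_done())"
```

```text
the job is handed in; nothing more can be done
None
```

Both kits are made up and the job was handed in at about 44 s. In the last pictures the cartons and sanding block measured within about 6 mm of their pocket centres and the tape about 4 mm off the sanding block's centre; I checked the wooden block only by eye, and no verdict came back.

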